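# Snap the lens into the downlight

### The arm

A 6-joint arm with a two-finger parallel gripper is mounted at the origin on a cart in front of the work surface, level with it; the furniture and walls round the work are solid. World frame = base frame: x ahead of the robot, y to its left, z up, the work surface at z = 0. Lengths are in m, angles in rad, forces in N, time in s.
With the tool pointing down it reaches from about 0.375 to 0.975 m from the base axis. Payload 3.8 kg.
Tool frame: the origin (TCP) lies midway between the tips of the shut fingers; the grasp point (between the pads) lies 19 mm behind it (arm.grip_depth is the z of the grasp point in the tool frame, in m); z points along the fingers, y is the direction in which the jaws open and shut (so a half turn about z gives the same grasp; the last joint's range is limited). The gripper opens to 88 mm and grips with 3 to 60 N. Pads are 18 mm wide; open, the fingers measure 123 mm over their backs; the gripper's body (75 mm by 187 mm) begins 45 mm behind the grasp point.
Start: joints at [1.112, 0.264, 1.604, -0, 1.274, -0.037], TCP at [0.276, 0.616, 0.239] pointing down, gripper open.
Joint ranges: [-2.63, 2.63], [-0.94, 2.18], [0.31, 2.57], [-1.31, 4.45], [0, 2.66], [-2.55, 2.55]. Speed limits (rad/s): [2.57, 2.57, 3.14, 3.14, 3.14, 3.14].

### API

Orientations are given as a unit quaternion [x, y, z, w].
In Python, from station import arm gives the robot as it stands.
- The arm moves only by the shell command python3 -m pendant 'ROWS' [FORCE]. ROWS is text: rows parted by semicolons, each of 7 numbers parted by spaces: the opening, from 0 (shut) to 1 (fully open), then the shift along the tool's x, y, z in units of 50 mm (1.0 is 50 mm), then the turn, a rotation vector about the tool's x, y, z in units of 5 degrees (1.0 is 5 degrees). In form: grip dx dy dz rx ry rz; .... A call has 1 to 20 rows; each row is the pose to reach, as a shift and turn from the pose commanded when the call began, along the tool's axes at that moment; what a row does not reach only later rows make up. A row lasts 1/8 s, in which the tool goes at most 62.5 mm and 10.7 degrees, less where a joint would pass 70% of its speed; a pose out of reach is approached as far as the arm can. A call with a gripper value outside its range is refused whole. The fingers move at their own pace and stop on an object; FORCE is the grip in N (left out, the last holds). Time passes only in rows, so rows that repeat a pose let the fingers close. It gives the time, the measured TCP pose, the force and the opening at its end, in the units of the state.
- arm.state(): the state, without advancing time (a new reading comes with each control period).
- arm.camera(name): name is "scene" or "side" or "wrist"; returns the picture (384x512x3 uint8, red, green, blue); there is no depth.
- arm.camera_model(name): a dict with "vfov" (degrees; the focal length in pixels is half the picture's height over the tangent of half this angle, whatever the lens; pixels are square), "cx", "cy" (the principal point, pixels), "dist" ([k1, k2, p1, p2, k3] as OpenCV has them; the pictures are not rectified), "position" and "orientation" of the camera in the world. Camera axes: x right, y up, looking along -z (the intrinsics and any distortion apply to the point x, -y, -z); pixel columns grow to the right and rows downward; lengths in m; the calibration is good to about 2 mm. A picture is of the moment at which its call begins: read the wrist's pose just before it. camera_model takes no time and is no camera call; for the wrist camera it gives the pose at the moment of the call.
- arm.finish_job(): hands the job in, once; it reports no verdict.
The state is a dict: "time_s": time; "qpos": joint angles; "qd": joint speeds; "effort": joint torques, N m; "ee_pos": TCP position; "tool_rot": TCP orientation; "ft_force": force on the tool from outside, world axes, zero at the start; "torque": the same for the moment, N m; "opening": opening from 0.0 (shut) to 1.0 (fully open).
Only numpy, scipy, OpenCV 4.12 (cv2) and the standard library are available. Lean on these libraries where they do the work, as an engineer would, in place of code of your own. Each camera call takes 0.05 s, during which the arm holds its last target. There are 200 camera calls.

### The job

Take the hand pusher out of its tube stand and press the loose lens straight down through its spring catches until it is fully home in the downlight fitting, keeping the pusher on it with a steady 12 to 25 N for half a second to bed it. The lens is brittle: never press it with more than 25 N, and never touch it with the robot itself. Then hang the pusher back upright in its stand; leave the other things where they are.

Things in the scene. Friction and masses are not known exactly. Their poses are not given: they have to be found in the camera images.
- pusher_grip (a point): Hand pusher hanging in the stand; point: centre of its upright square grip, 26 x 26 x 70 mm; x, y square to its faces. Below: collar (50 mm across, 6 thick, underside 41 mm below the point), shank 24 mm across, nose with flat rubber foot 22 mm across. The nose is screwed out differently each time, unmeasured, and stays so: foot 96 to 108 mm below the point; feel for contact. 0.12 to 0.2 kg.
- stand_mouth (a point): Centre of the mouth of the fixed grey tube stand: upright tube, inside diameter 34 mm, outside 42 mm, rim 100 mm above the worktop, on a round foot 84 mm across. When the pusher hangs here its collar rests on the rim and its grip point is 41 mm above this point.
- lens_center (a point): The loose lens with its retainer rim: flat white disc, 58 mm across, 10 mm thick, bevelled edges, thin metal ring in its top, 60 g. Point: its centre, half-way up; z its axis. It starts lying level on the four catches of the fitting, about 12 mm above home. Press at its centre.
- recess_floor (a point): Centre of the recess floor of the round metal downlight fitting (84 mm across, rim 13 mm above the point, recess 63 mm across), z up. Four sprung catches round the rim resist with about 5 to 9 N over the first 3 mm (more if pressed off centre), then little until the lens snaps below them. Home: lens on the floor, its centre 5 mm above the point.
- spare_bulb: Bystander: a white reflector bulb standing on its face, 51 mm across and 58 mm tall; origin at the centre of its underside.
- terminal_strip: Bystander: a small white terminal strip, 19 x 66 x 16 mm; origin at the centre of its underside.
- cradle: Grey plate 120 x 110 x 14 mm fixed to the worktop, origin at the centre of its underside. It carries the fitting on a springy rubber pad (recess floor 26 mm above the origin): the fitting sinks about 1 mm for each 8 N and springs back.

How it is judged:
On the way, in this order (a step that is already met when the one before it is completed fails the run):
1. the pusher has been drawn out of its stand (z of pusher_grip in the frame of stand_mouth above 0.09 m), for 0.2 s.
2. the lens is home (its centre less than 6.5 mm above the recess floor) with the pusher bearing on it with at least 12 N (z of lens_center in the frame of recess_floor below 0.0065 m and contact force between pusher and lens above 12 N), for 0.5 s.
At the end, for the whole second after the job is handed in: The lens lies home in the recess (its centre less than 6.5 mm above the recess floor, within 4 mm of the middle, level to 0.05 rad) and the pusher hangs at rest in its stand: collar on the rim within 4 mm, within 12 mm of the middle, upright within 0.12 rad (z of lens_center in the frame of recess_floor between 0.003 and 0.0065 m and horizontal distance between lens_center and recess_floor below 0.004 m and angle between the z axis of lens_center and the z axis of recess_floor, either way round below 0.05 rad and z of pusher_grip in the frame of stand_mouth between 0.036 and 0.045 m and horizontal distance between pusher_grip and stand_mouth below 0.012 m and angle between pusher_grip's own z axis and vertical below 0.12 rad and linear speed of pusher below 0.02 m/s); the robot touches nothing.
It fails at once if the pusher pressed the lens with more than 25 N (contact force between pusher and lens above 25 N).
It fails at once if the robot itself touched the lens (contact force between any of the fingers, the arm and lens above 0.5 N).
It fails at once if a bystander was moved more than 20 mm (distance of any of spare_bulb, terminal_strip from where it was at the start of the episode above 0.02 m).
It also fails if it takes over 61 s, if anything falls off the work surface, if the arm or the gripper's body presses on something with over 40 N, if the wrist force passes 120 N, or if a joint passes its speed limit or range.

## Working session

There is one attempt and no reset: what is moved stays moved. The work goes in short steps, Python scripts to look and compute and a shell command to move; the robot and the scene stay as the last step left them, time stands still between calls to the robot, and variables do not carry over. Pictures are saved under pics/ and viewed, about 8 in all and at most 12, crops included, and the job is handed in when it is done.

```bash
ls; mkdir -p pics; cat > h.py <<'E'
import numpy as np, cv2
from station import arm
from scipy.spatial.transform import Rotation as R
def K(m):
    f=192/np.tan(np.radians(m["vfov"])/2); return np.array([[f,0,m["cx"]],[0,f,m["cy"]],[0,0,1.]])
def ray(m,uv):
    p=cv2.undistortPoints(np.array([[uv]],float),K(m),np.array(m["dist"],float))[0,0]
    d=R.from_quat(m["orientation"]).apply([p[0],-p[1],-1]); return np.array(m["position"]),d/np.linalg.norm(d)
def onz(m,uv,z):
    o,d=ray(m,uv); return o+d*(z-o[2])/d[2]
def proj(m,P):
    c=R.from_quat(m["orientation"]).inv().apply(np.atleast_2d(P)-np.array(m["position"]))*[1,-1,-1]
    return cv2.projectPoints(c,np.zeros(3),np.zeros(3),K(m),np.array(m["dist"],float))[0][:,0]
def tri(m1,a,m2,b):
    o1,d1=ray(m1,a);o2,d2=ray(m2,b)
    s=np.linalg.lstsq(np.c_[d1,-d2],o2-o1,rcond=None)[0]
    p,q=o1+s[0]*d1,o2+s[1]*d2; return (p+q)/2,np.linalg.norm(p-q)
E
python3 - <<'E'
from h import *
s=arm.state();print(s)
for n in("scene","side","wrist"):
    m=arm.camera_model(n);print(n,m)
    im=arm.camera(n);cv2.imwrite(f"pics/{n}0.png",im[:,:,::-1])
E
```

```text
pics
{'time_s': 0.0, 'qpos': array([ 1.11211766e+00,  2.64747785e-01,  1.60533986e+00, -2.17507445e-05,
        1.27369058e+00, -3.68862673e-02]), 'qd': array([ 1.55766465e-03,  1.69877469e-04,  3.72947887e-05,  2.83221104e-04,
       -7.85489911e-04,  1.31567728e-03]), 'effort': array([-2.42700757e-03, -5.02107382e+01, -3.56873810e+01,  7.24879280e-02,
        2.94169667e-02, -2.04349258e-04]), 'ee_pos': array([0.2760348 , 0.61521819, 0.23741005]), 'tool_rot': array([ 2.09333077e-01,  9.77843785e-01, -1.06196048e-03, -2.57933066e-04]), 'ft_force': array([0.45191662, 0.18813409, 0.30495627]), 'torque': array([ 0.01050568, -0.00756316, -0.01027587]), 'opening': 1.0008392321918151}
scene {'vfov': 54.83080536636918, 'cx': 258.80854760673844, 'cy': 188.56976488811986, 'dist': array([-0.0743533,  0.       ,  0.       ,  0.       ,  0.       ]), 'position': array([ 0.06255706, -0.47841979,  0.65462386]), 'orientation': array([ 0.4050517 , -0.15990651, -0.33491075,  0.83558232])}
side {'vfov': 56.96326165896525, 'cx': 251.7678835078278, 'cy': 189.77296521831846, 'dist': array([0.02410442, 0.        , 0.        , 0.        , 0.        ]), 'position': array([ 0.29209965, -0.71093416,  0.49351774]), 'orientation': array([ 0.51731126, -0.08255885, -0.13380643,  0.84123061])}
wrist {'vfov': 67.2638088227225, 'cx': 250.53204147420536, 'cy': 193.7357149769129, 'dist': array([-0.00375601,  0.        ,  0.        ,  0.        ,  0.        ]), 'position': array([0.21416383, 0.64240298, 0.38366429]), 'orientation': array([-0.11195336, -0.07207123,  0.53940177,  0.8314553 ])}
```

View pics/scene0.png

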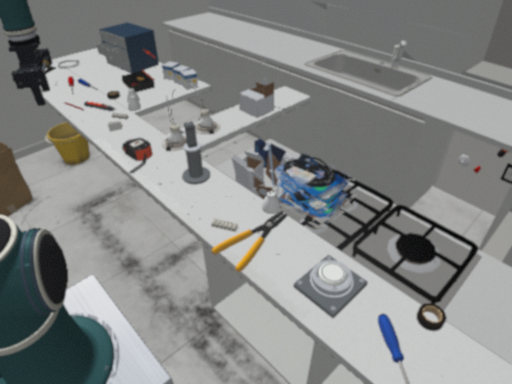

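View pics/side0.png

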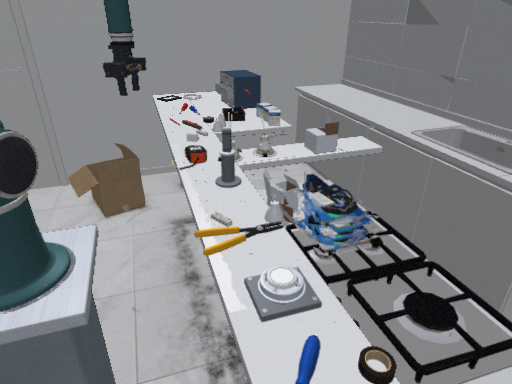

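The scene view shows the stand and pusher at about (194,155), the fitting at (331,278), the bulb at (271,203) and the strip at (225,225). The side view has them at (228,160), (281,280), (274,212) and (221,219). Next I'll enlarge the stand and fitting.

```bash
python3 - <<'E'
from h import *
a=cv2.imread("pics/scene0.png");b=cv2.imread("pics/side0.png")
c=lambda im,x,y,w,h,k:cv2.resize(im[y:y+h,x:x+w],None,fx=k,fy=k,interpolation=cv2.INTER_CUBIC)
t=np.hstack([c(a,165,115,80,75,5),c(b,195,120,80,75,5)])
u=np.hstack([c(a,290,245,80,75,5)[:220*2],c(b,240,250,80,75,5)])
cv2.imwrite("pics/crop.png",cv2.resize(np.vstack([t,u]),(640,600)))
E
```

```text
(no output)
```

View pics/crop.png

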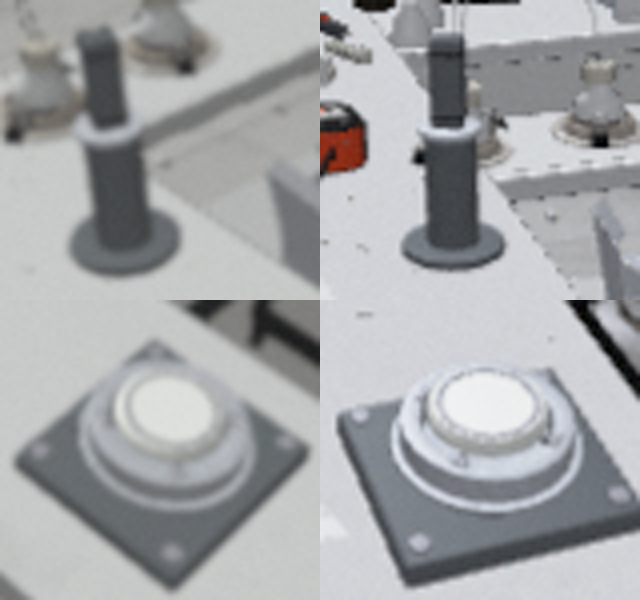

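The crops (4x) show the collar centre at about (192,147.5) in scene and (227,152) in side. The lens top is at (332.2,272.6) in scene and (281.5,276) in side.

```bash
python3 - <<'E'
from h import *
S=arm.camera_model("scene");D=arm.camera_model("side")
for n,a,b,z in(("collar top",(191.6,147.4),(226.9,152.1),.104),("griptop",(188.9,123),(226.4,130.),.176),("foot",(195.7,174.7),(227.9,181.2),.008),("lens top",(332.1,272.6),(281.4,276),.048),("bulb",(271,203),(274.5,210),.03),("strip",(225,224),(221,218.5),.016)):
    print(n,tri(S,a,D,b),onz(S,a,z).round(4),onz(D,b,z).round(4))
# cradle corners z=.014
o=[(290,245),(240,250)]
for m,q in((S,[(16,458),(157,342),(307,452),(172,575)]),(D,[(340,418),(555,370),(640,500),(407,570)])):
    f=(290,245) if m is S else (240,250); x0=0 if m is S else 320
    P=np.array([onz(m,((x-x0+.5)/4-.5+f[0],(y-300+.5)/4-.5+f[1]),.014)[:2] for x,y in q]);print(P.round(3).tolist(),P.mean(0))
E
```

```text
collar top (array([0.54073659, 0.30383351, 0.09729944]), np.float64(0.003754744103400413)) [0.5326 0.2923 0.104 ] [0.5386 0.2904 0.104 ]
griptop (array([0.54462654, 0.3098853 , 0.16871178]), np.float64(0.0014879231259557182)) [0.5384 0.299  0.176 ] [0.5381 0.2852 0.176 ]
foot (array([ 0.54259445,  0.30627339, -0.00327216]), np.float64(6.0905086793003964e-05)) [0.5343 0.2928 0.008 ] [0.5369 0.2832 0.008 ]
lens top (array([ 0.510195  , -0.22570595,  0.04177869]), np.float64(0.0002827195012897609)) [ 0.5055 -0.2283  0.048 ] [ 0.5073 -0.2323  0.048 ]
bulb (array([0.5978829 , 0.03913742, 0.0217067 ]), np.float64(0.008105115661826253)) [0.5857 0.0294 0.03  ] [0.5971 0.0311 0.03  ]
strip (array([0.46290913, 0.06995525, 0.00752852]), np.float64(0.001265619012013138)) [0.4584 0.0633 0.016 ] [0.4593 0.0555 0.016 ]
[[0.447, -0.177], [0.565, -0.178], [0.561, -0.282], [0.45, -0.278]] [ 0.50597899 -0.22876141]
[[0.45, -0.182], [0.568, -0.181], [0.566, -0.278], [0.449, -0.284]] [ 0.50851039 -0.2313195 ]
```

```bash
cat >> h.py <<'E'
def rel(P,yaw=None):
    """row (dx dy dz rx ry rz) from present pose to TCP P, tool down, tool x at world angle yaw"""
    s=arm.state();r=R.from_quat(s["tool_rot"])
    x0=r.as_matrix()[:,0];
    if yaw is None: yaw=np.arctan2(x0[1],x0[0])
    c,n=np.cos(yaw),np.sin(yaw)
    T=R.from_matrix(np.array([[c,n,0],[n,-c,0],[0,0,-1.]]))
    return (r.inv().apply(np.array(P)-s["ee_pos"])/.05).round(3),(np.degrees((r.inv()*T).as_rotvec())/5).round(3)
E
python3 - <<'E'
from h import *
s=arm.state();m=arm.camera_model("wrist");r=R.from_quat(s["tool_rot"])
print(r.as_matrix().round(3)); print("cam in tool",r.inv().apply(m["position"]-s["ee_pos"]), (r.inv()*R.from_quat(m["orientation"])).as_matrix().round(3))
print(rel([.537,.290,.30],np.pi))
E
```

```text
[[-0.912  0.409 -0.001]
 [ 0.409  0.912 -0.002]
 [ 0.    -0.002 -1.   ]]
cam in tool [ 0.06761626 -0.00087142 -0.14615695] [[ 0.002  0.965  0.264]
 [ 1.    -0.002 -0.002]
 [-0.001  0.264 -0.965]]
(array([-7.424, -3.802, -1.241]), array([-0.02 , -0.005, -4.834]))
```

```bash
python3 -m pendant '1 0 0 -1.24 0 0 0;1 -7.42 -3.8 -1.24 0 0 -4.83;1 -7.42 -3.8 -1.24 0 0 -4.83;1 -7.42 -3.8 -1.24 0 0 -4.83;1 -7.42 -3.8 -1.24 0 0 -4.83;1 -7.42 -3.8 -1.24 0 0 -4.83;1 -7.42 -3.8 -1.24 0 0 -4.83;1 -7.42 -3.8 -1.24 0 0 -4.83;1 -7.42 -3.8 -1.24 0 0 -4.83;1 -7.42 -3.8 -1.24 0 0 -4.83;1 -7.42 -3.8 -1.24 0 0 -4.83;1 -7.42 -3.8 -1.24 0 0 -4.83' 25
python3 - <<'E'
from h import *
m=arm.camera_model("wrist");im=arm.camera("wrist");cv2.imwrite("pics/w1.png",im[:,:,::-1]);print(m)
np.save("w1.npy",m,allow_pickle=True)
print(proj(m,[[.537,.29,.176],[.537,.29,.106],[.537,.29,.1]]))
E
```

```text
time_s: 1.65
ee_pos: [0.5363, 0.2917, 0.3007]
tool_rot: [-0.001, 1.0, 0.0, -0.0]
ft_force: [0.1, -0.1, 0.5]
opening: 1.001
{'vfov': 67.2638088227225, 'cx': 250.53204147420536, 'cy': 193.7357149769129, 'dist': array([-0.00375601,  0.        ,  0.        ,  0.        ,  0.        ]), 'position': array([0.46832236, 0.29071512, 0.44686461]), 'orientation': array([-0.09368951, -0.09491608,  0.70194064,  0.69963744])}
[[249.18827681 188.18739971]
 [249.37498214 173.87078818]
 [249.38766006 172.89871464]]
```

View pics/w1.png

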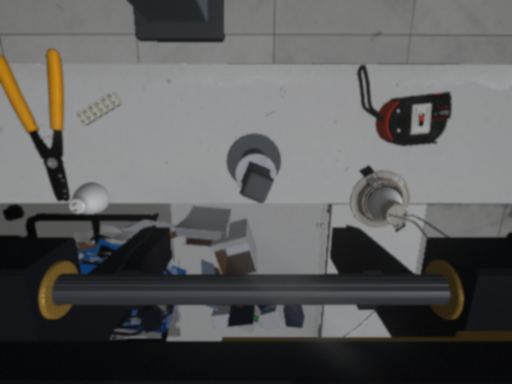

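The wrist view shows the grip top at about (257,183), turned about 20-30°, with the light collar at (254,165) and the stand foot at (254,160). I'll zoom in and segment it.

```bash
python3 - <<'E'
from h import *
im=cv2.imread("pics/w1.png");c=im[125:210,215:295]
g=cv2.cvtColor(c,cv2.COLOR_BGR2GRAY)
big=cv2.resize(c,None,fx=7,fy=7,interpolation=cv2.INTER_CUBIC);cv2.imwrite("pics/w1c.png",big)
print(g[30:80:4,15:65:3])
E
```

```text
[[ 71  70  71  71  50  60 109 128 136 137 127 110  78  72  71  72  74]
 [ 71  71  71  70 119 142 142 141 143 143 141 139 136 126  74  71  73]
 [ 71  71  73 130 143 140  96  49  78 112 137 137 141 142 134  72  73]
 [ 71  70 104 144 141 132  46  40  43  44  48  65 113 137 141 102  75]
 [ 74  72 129 141 139  90  33  38  40  43  44  46  46  70 138 136 108]
 [127  71 130 138 125  39  40  61  65  60  49  43  41  66 137 142 146]
 [151 128 112 137  72  36  51  70  71  70  70  67  62  54  65 149 150]
 [151 150 143 135  63  42  63  70  71  70  72  71  72  74 109 150 151]
 [150 150 149 137  51  53  68  69  71  71  71  72  72  80 145 150 151]
 [150 151 150 118  46  63  67  68  69  70  72  72  74 117 151 151 151]
 [150 148 151 147 100  66  63  66  69  70  71  72  91 149 150 151 152]
 [149 149 149 150 150 148 136 108  71  64  69  76 132 150 151 151 151]
 [139 139 140 141 141 139 141 141 140 132 115 123 141 141 141 141 142]]
```

View pics/w1c.png

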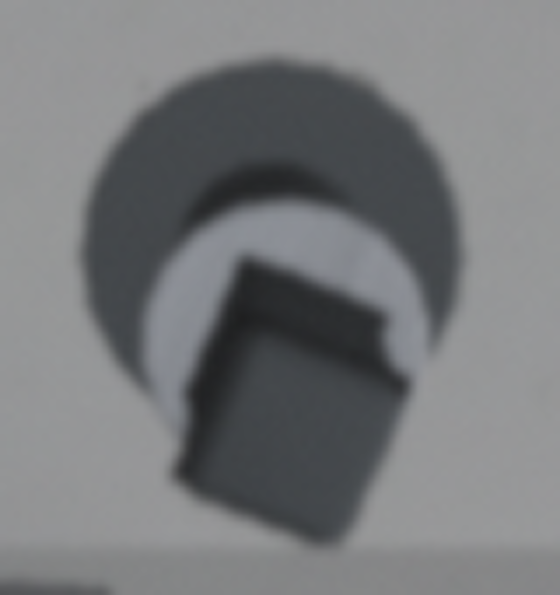

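```bash
python3 - <<'E'
from h import *
m=np.load("w1.npy",allow_pickle=True).item()
px=lambda x,y:((x+.5)/7-.5+215,(y+.5)/7-.5+125)
P=np.array([onz(m,px(*q),.176)[:2] for q in[(240,325),(410,385),(340,547),(175,480)]])
print(P.round(4).tolist(),P.mean(0)); e=np.diff(np.vstack([P,P[:1]]),axis=0)
print(np.linalg.norm(e,axis=1),np.degrees(np.arctan2(e[:,1],e[:,0]))%90)
for n,q,z in(("collar",[(142,345),(432,345),(290,197)],.106),("foot",[(82,250),(462,250),(272,58)],.005)):
    Q=np.array([onz(m,px(*a),z)[:2] for a in q]);print(n,Q.round(4).tolist(),(Q[0]+Q[1])/2,Q[0,1]-Q[1,1])
E
```

```text
[[0.5201, 0.2896], [0.5284, 0.313], [0.5517, 0.3037], [0.542, 0.2807]] [0.53554304 0.2967546 ]
[0.02476151 0.02504221 0.02501187 0.02365846] [70.46723962 68.31155409 67.27191479 67.67276407]
collar [[0.537, 0.2726], [0.5369, 0.3223], [0.5116, 0.2977]] [0.53695897 0.29744995] -0.04979410880087293
foot [[0.5362, 0.2542], [0.5359, 0.3377], [0.4947, 0.2957]] [0.53605559 0.29597918] -0.08352597962975311
```

```bash
python3 - <<'E'
from h import *
print(arm.state()["qpos"].round(2),rel([.536,.297,.122],np.radians(158.5)))
E
```

```text
[ 0.46  0.11  1.67  0.    1.36 -1.12] (array([0.007, 0.108, 3.575]), array([ 1.000e-03, -0.000e+00,  4.317e+00]))
```

```bash
python3 -m pendant '1 0 0.11 0 0 0 2.1;1 0 0.11 0.6 0 0 4.3;1 0 0.11 1.4 0 0 4.3;1 0 0.11 2.2 0 0 4.3;1 0 0.11 3 0 0 4.3;1 0 0.11 3.57 0 0 4.3;1 0 0.11 3.57 0 0 4.3;0 0 0.11 3.57 0 0 4.3;0 0 0.11 3.57 0 0 4.3;0 0 0.11 3.57 0 0 4.3;0 0 0.11 3.57 0 0 4.3;0 0 0.11 3.57 0 0 4.3;0 0 0.11 3.57 0 0 4.3' 45
```

```text
time_s: 3.32
ee_pos: [0.537, 0.296, 0.1222]
tool_rot: [0.187, 0.982, -0.0, -0.0]
ft_force: [0.4, 0.0, 0.1]
opening: 0.342
```

```bash
python3 -m pendant '0 0 0 0 0 0 0;0 0 0 0 0 0 0;0 0 0 0 0 0 0;0 0 0 0 0 0 0'
```

```text
time_s: 3.82
ee_pos: [0.5371, 0.2962, 0.1222]
tool_rot: [0.187, 0.982, 0.0, 0.0]
ft_force: [-0.5, 0.6, -0.5]
opening: 0.294
```

```bash
python3 -m pendant '0 0 0 -0.2 0 0 0;0 0 0 -0.7 0 0 0;0 0 0 -1.4 0 0 0;0 0 0 -2.1 0 0 0;0 0 0 -2.8 0 0 0;0 0 0 -3.4 0 0 0;0 0 0 -3.4 0 0 0;0 0 0 -3.4 0 0 0;0 0 0 -3.4 0 0 0;0 -0.2 -0.5 -3.4 0 0 0;0 -0.5 -1.4 -3.4 0 0 0;0 -0.9 -2.4 -3.4 0 0 0;0 -1.3 -3.5 -3.4 0 0 0;0 -1.7 -4.6 -3.4 0 0 0;0 -2.1 -5.7 -3.4 0 0 0;0 -2.5 -6.8 -3.4 0 0 0;0 -2.8 -7.6 -3.4 0 0 0;0 -2.94 -8 -3.4 0 0 0;0 -2.94 -8 -3.4 0 0 0;0 -2.94 -8 -3.4 0 0 0'
python3 - <<'E'
from h import *
print(arm.state())
m=arm.camera_model("wrist");im=arm.camera("wrist");cv2.imwrite("pics/w2.png",im[:,:,::-1])
np.save("w2.npy",m,allow_pickle=True)
print(proj(m,[[.507,-.23,.048],[.507,-.23,.026]]))
E
```

```text
time_s: 6.32
ee_pos: [0.5267, -0.1292, 0.2912]
tool_rot: [0.187, 0.982, 0.0, -0.001]
ft_force: [-0.0, -0.5, -0.4]
opening: 0.292
{'time_s': 6.325, 'qpos': array([-2.86894038e-01, -1.59866013e-02,  1.82004159e+00,  6.08058188e-04,
        1.33939326e+00, -1.48221652e+00]), 'qd': array([ 0.0179944 , -0.00641072, -0.00396549, -0.00091152,  0.00026022,
       -0.00243455]), 'effort': array([-6.18745442e-01, -3.59522009e+01, -3.70159936e+01, -5.84665406e-02,
        7.56680989e-02, -8.53483525e-04]), 'ee_pos': array([ 0.52668785, -0.12921941,  0.29122248]), 'tool_rot': array([ 1.86704743e-01,  9.82415590e-01,  3.86254041e-04, -8.93948775e-04]), 'ft_force': array([-0.00362029, -0.4546183 , -0.37532655]), 'torque': array([-0.01377582,  0.00658542,  0.01763504]), 'opening': 0.29170058202696875}
[[177.49389491 179.77829566]
 [181.16667158 176.51589625]]
```

View pics/w2.png

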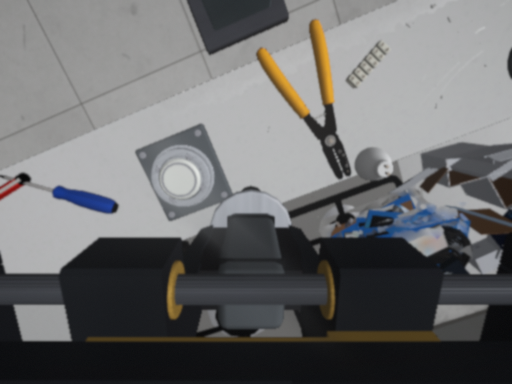

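The pusher is held, and the lens shows at about (180,181) in the clear. I'll measure it by mask, and the fitting, cradle corners and held collar as well.

```bash
python3 - <<'E'
from h import *
m=np.load("w2.npy",allow_pickle=True).item()
im=cv2.imread("pics/w2.png");g=cv2.cvtColor(im,cv2.COLOR_BGR2GRAY)
print(g[150:208:3,150:216:3])
c=cv2.resize(im[115:230,125:295],None,fx=4.7,fy=4.7,interpolation=cv2.INTER_CUBIC);cv2.imwrite("pics/w2c.png",c)
E
```

```text
[[ 99 100 101 104 123 157 156 151 157 161 161 162 154 143 142 162 151 105
   93  92  94 105]
 [ 98 100 102 125 153 157 162 164 165 162 160 162 155 164 166 150 152 162
  114  93  92 100]
 [ 97  99 118 154 162 164 162 155 150 150 152 155 145 151 158 163 161 148
  163 108  93  95]
 [ 96 101 150 162 163 156 148 160 171 180 184 181 154 146 150 161 168 166
  151 162  99  93]
 [ 96 121 157 161 157 141 167 180 176 173 179 192 206 200 169 152 158 164
  162 161 141  92]
 [ 97 141 152 165 139 164 166 164 184 187 185 174 161 198 216 176 152 162
  171 154 165 100]
 [100 152 151 143 152 162 185 199 200 199 199 199 194 160 197 220 164 153
  166 171 161 127]
 [106 155 150 131 168 177 201 201 200 199 200 199 199 196 160 215 202 155
  161 171 156 149]
 [110 156 166 142 159 198 201 200 200 199 199 200 199 200 184 180 222 160
  160 168 159 154]
 [111 160 166 147 155 200 201 201 200 200 199 199 199 199 197 163 220 168
  155 165 158 152]
 [113 156 163 150 159 199 201 201 200 200 200 199 199 199 197 160 215 171
  157 164 155 154]
 [135 150 165 153 159 195 201 201 200 199 199 199 199 199 197 161 211 161
  153 163 158 147]
 [167 136 164 165 163 176 199 200 200 199 199 198 199 199 189 170 202 149
  151 163 158 120]
 [178 138 158 165 158 160 186 199 199 199 199 199 198 196 161 192 173 137
  155 159 158 104]
 [180 167 132 162 166 155 161 176 194 198 198 197 192 165 181 180 133 154
  159 158 129 102]
 [178 178 131 143 163 165 158 161 159 163 160 162 166 176 157 132 156 160
  158 147 107 104]
 [179 179 166 107 141 160 158 145 143 159 163 160 156 140 148 158 159 155
  144 109 106 105]
 [181 180 180 128 103 129 153 150 152 159 159 159 159 159 159 158 156 136
  107 104 104 104]
 [181 182 181 167 100 101 107 129 144 157 159 159 156 155 147 131 112 105
  104 103 104 120]
 [181 181 182 180 131  96  99 102 105 111 114 113 111 111 106 104 103 103
  110 135 162 173]]
```

View pics/w2c.png

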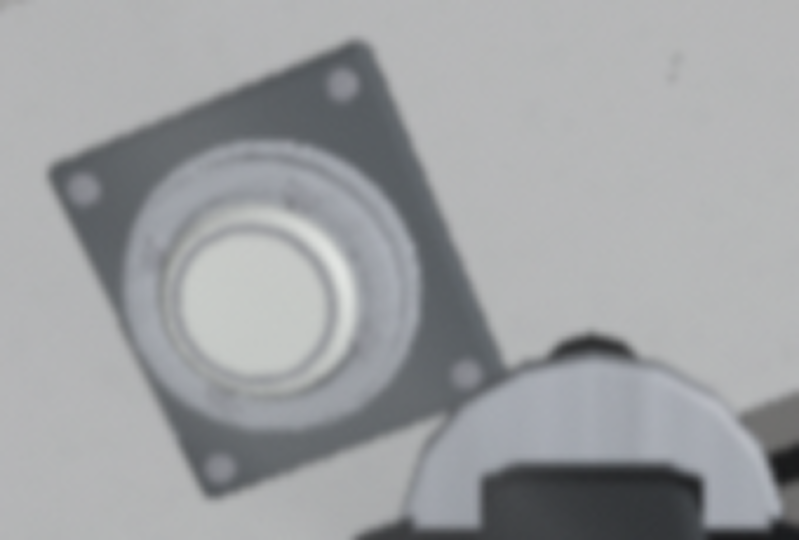

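```bash
python3 - <<'E'
from h import *
m=np.load("w2.npy",allow_pickle=True).item()
im=cv2.imread("pics/w2.png");g=cv2.cvtColor(im,cv2.COLOR_BGR2GRAY)
b=(g>182).astype(np.uint8);n,l,st,ce=cv2.connectedComponentsWithStats(b);k=l[181,180]
# disc inside the ring: erode/open to drop the bright bevel
mk=cv2.morphologyEx((l==k).astype(np.uint8),cv2.MORPH_OPEN,np.ones((9,9)))
ct=max(cv2.findContours(mk,0,2)[0],key=cv2.contourArea);e=cv2.fitEllipse(ct);print(e)
print("lens",onz(m,e[0],.048),"dia",np.linalg.norm(onz(m,(e[0][0]-e[1][0]/2,e[0][1]),.048)-onz(m,(e[0][0]+e[1][0]/2,e[0][1]),.048)))
px=lambda x,y:((x+.5)/4.7-.5+125,(y+.5)/4.7-.5+115)
print("lens eye",onz(m,px(255,302),.048))
P=np.array([onz(m,px(*q),.0145)[:2] for q in[(84,189),(343,84),(466,373),(219,467)]]);print("screws",P.mean(0),P.round(4).tolist())
for z in(.02,.039):
  Q=np.array([onz(m,px(*q),z)[:2] for q in[(123,285),(421,285),(270,140),(270,432)]]);print("fit",z,Q.mean(0),np.linalg.norm(Q[0]-Q[1]),np.linalg.norm(Q[2]-Q[3]))
s=arm.state();h=.2912+.019-.035
p=px(591,520);print("collar y vs tcp in tool y",R.from_quat(s["tool_rot"]).inv().apply(onz(m,p,h)-s["ee_pos"]))
E
```

```text
((178.4888916015625, 179.2975311279297), (28.023408889770508, 30.290403366088867), 122.21772766113281)
lens [ 0.50688655 -0.22843294  0.048     ] dia 0.038657522315934285
lens eye [ 0.50651712 -0.22769278  0.048     ]
screws [ 0.50724244 -0.22859268] [[0.4581, -0.2725], [0.4583, -0.1842], [0.5564, -0.1847], [0.5562, -0.2729]]
fit 0.02 [ 0.50723983 -0.22985573] 0.09340174822335019 0.09350574902714401
fit 0.039 [ 0.50525731 -0.22419072] 0.08915089166377503 0.08925015923176323
collar y vs tcp in tool y [ 0.00371228 -0.00099833  0.01629354]
```

```bash
python3 - <<'E'
from h import *
print(rel([.507,-.229,.15],np.radians(158.5)))
E
python3 -m pendant '0 -0.12 -0.6 0 0 0 0;0 -0.25 -1.4 0 0 0 0;0 -0.36 -2 0 0 0 0;0 -0.36 -2 0.4 0 0 0;0 -0.36 -2 1.1 0 0 0;0 -0.36 -2 1.8 0 0 0;0 -0.36 -2 2.4 0 0 0;0 -0.36 -2 2.8 0 0 0;0 -0.36 -2 2.8 0 0 0;0 -0.36 -2 2.8 0 0 0;0 -0.36 -2 2.8 0 0 0'
python3 - <<'E'
from h import *
for n in("scene","side"): cv2.imwrite(f"pics/{n}1.png",arm.camera(n)[:,:,::-1])
print(arm.state()["ft_force"],rel([.507,-.229,.15],np.radians(158.5)))
a=cv2.imread("pics/scene1.png");b=cv2.imread("pics/side1.png")
c=lambda im,x,y:cv2.resize(im[y:y+100,x:x+80],None,fx=5,fy=5,interpolation=cv2.INTER_CUBIC)
cv2.imwrite("pics/hov.png",np.hstack([c(a,290,220),c(b,240,220)]))
E
```

```text
(array([-0.367, -2.009,  2.829]), array([ 0.004, -0.016,  0.005]))
time_s: 7.75
ee_pos: [0.5081, -0.2295, 0.1535]
tool_rot: [0.186, 0.982, -0.0, 0.001]
ft_force: [-0.1, 0.2, -1.4]
opening: 0.296
[-0.01301951  0.17944233 -1.47476523] (array([0.023, 0.007, 0.068]), array([-0.001,  0.024, -0.002]))
```

View pics/hov.png

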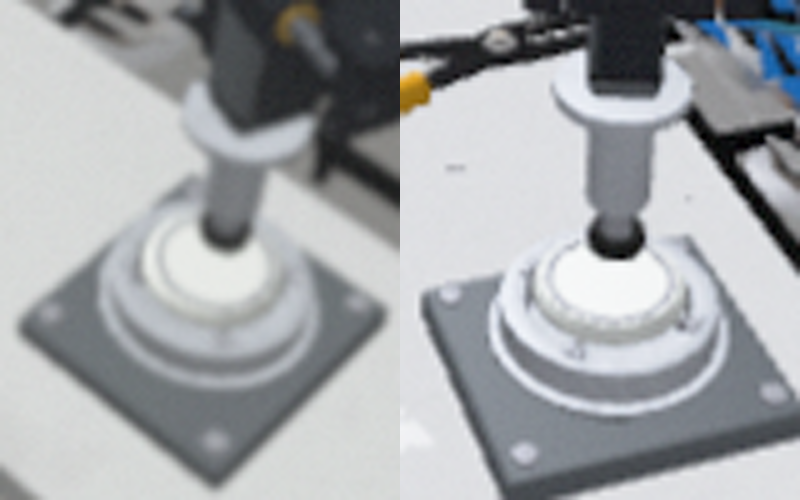

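Both views show the pusher upright over the lens, with a visible gap. Checking the foot against the lens by triangulation.

```bash
python3 - <<'E'
from h import *
S=arm.camera_model("scene");D=arm.camera_model("side")
p=lambda x,y,o:((x+.5)/5-.5+o[0],(y+.5)/5-.5+220)
print("foot",tri(S,p(224,240,(290,)),D,p(215,242,(240,))))
print("lens before",tri(S,(332.1,272.6),D,(281.4,276)))
print("lens now",tri(S,p(213,262,(290,)),D,p(209,278,(240,))))
E
```

```text
foot (array([ 0.50970692, -0.22915094,  0.0627487 ]), np.float64(0.0022874589475631894))
lens before (array([ 0.510195  , -0.22570595,  0.04177869]), np.float64(0.0002827195012897609))
lens now (array([ 0.51012952, -0.22570338,  0.04375674]), np.float64(0.00024099280995841242))
```

```bash
python3 -m pendant '0 0.03 0.026 0.08 0 0 0;0 0.03 0.026 0.16 0 0 0;0 0.03 0.026 0.22 0 0 0;0 0.03 0.026 0.26 0 0 0;0 0.03 0.026 0.28 0 0 0;0 0.03 0.026 0.3 0 0 0;0 0.03 0.026 0.32 0 0 0;0 0.03 0.026 0.32 0 0 0'; for i in 1; do python3 -m pendant '0 0 0 0.02 0 0 0;0 0 0 0.04 0 0 0;0 0 0 0.06 0 0 0'; done
```

```text
time_s: 8.85
ee_pos: [0.5063, -0.2279, 0.1363]
tool_rot: [0.187, 0.982, -0.0, 0.0]
ft_force: [-0.5, -1.0, -1.3]
opening: 0.294
time_s: 9.22
ee_pos: [0.5067, -0.2281, 0.1343]
tool_rot: [0.187, 0.982, -0.0, 0.001]
ft_force: [-2.2, 0.2, 6.8]
opening: 0.291
```

Contact is at about z 0.136: the reading is 6.8 against a tare of -1.4, so about 8 N on the catches. I'll continue in small steps.

```bash
python3 -m pendant '0 0 0 0.01 0 0 0;0 0 0 0.02 0 0 0'; python3 -m pendant '0 0 0 0.01 0 0 0;0 0 0 0.02 0 0 0'
```

```text
time_s: 9.48
ee_pos: [0.5069, -0.2282, 0.1338]
tool_rot: [0.187, 0.982, -0.0, 0.001]
ft_force: [-1.8, 1.5, 9.1]
opening: 0.292
time_s: 9.72
ee_pos: [0.5066, -0.228, 0.132]
tool_rot: [0.187, 0.982, -0.0, 0.0]
ft_force: [-0.9, -0.2, 1.5]
opening: 0.293
```

```bash
python3 -m pendant '0 0 0 0.01 0 0 0;0 0 0 0.02 0 0 0'
```

```text
time_s: 9.98
ee_pos: [0.5062, -0.2276, 0.1297]
tool_rot: [0.187, 0.982, 0.0, -0.0]
ft_force: [-0.1, -0.8, -1.4]
opening: 0.294
```

```bash
python3 -m pendant '0 0 0 0.01 0 0 0;0 0 0 0.02 0 0 0;0 0 0 0.03 0 0 0;0 0 0 0.04 0 0 0'; python3 -m pendant '0 0 0 0.01 0 0 0;0 0 0 0.02 0 0 0'
```

```text
time_s: 10.48
ee_pos: [0.5061, -0.2278, 0.128]
tool_rot: [0.187, 0.982, 0.0, -0.0]
ft_force: [-0.8, -0.2, -1.6]
opening: 0.291
time_s: 10.72
ee_pos: [0.5063, -0.2278, 0.1272]
tool_rot: [0.187, 0.982, -0.0, 0.0]
ft_force: [0.5, -0.3, -1.1]
opening: 0.291
```

```bash
python3 -m pendant '0 0 0 0.01 0 0 0;0 0 0 0.02 0 0 0'; python3 -m pendant '0 0 0 0.01 0 0 0;0 0 0 0.02 0 0 0'
```

```text
time_s: 10.98
ee_pos: [0.5062, -0.2278, 0.1262]
tool_rot: [0.187, 0.982, -0.0, 0.0]
ft_force: [-0.4, -0.3, -0.9]
opening: 0.296
time_s: 11.22
ee_pos: [0.5063, -0.2278, 0.1252]
tool_rot: [0.187, 0.982, -0.0, 0.0]
ft_force: [0.3, -0.1, -1.7]
opening: 0.289
```

```bash
python3 -m pendant '0 0 0 0.01 0 0 0;0 0 0 0.02 0 0 0'; python3 -m pendant '0 0 0 0.01 0 0 0;0 0 0 0.02 0 0 0'
```

```text
time_s: 11.48
ee_pos: [0.5063, -0.2278, 0.1244]
tool_rot: [0.187, 0.982, -0.0, 0.0]
ft_force: [-0.4, 0.2, 0.1]
opening: 0.289
time_s: 11.72
ee_pos: [0.5064, -0.2279, 0.1238]
tool_rot: [0.187, 0.982, -0.0, 0.0]
ft_force: [-2.9, 0.4, 5.4]
opening: 0.293
```

```bash
python3 -m pendant '0 0 0 0.01 0 0 0;0 0 0 0.01 0 0 0'; python3 -m pendant '0 0 0 0.01 0 0 0;0 0 0 0.01 0 0 0'
```

```text
time_s: 11.98
ee_pos: [0.5065, -0.2279, 0.1237]
tool_rot: [0.187, 0.982, -0.0, 0.0]
ft_force: [-3.1, 1.0, 5.7]
opening: 0.291
time_s: 12.22
ee_pos: [0.5065, -0.2279, 0.1235]
tool_rot: [0.187, 0.982, -0.0, 0.0]
ft_force: [-2.6, 2.1, 7.4]
opening: 0.293
```

```bash
python3 -m pendant '0 0 0 0.01 0 0 0;0 0 0 0.02 0 0 0;0 0 0 0.02 0 0 0'; python3 -m pendant '0 0 0 0.01 0 0 0;0 0 0 0.02 0 0 0;0 0 0 0.02 0 0 0'
```

```text
time_s: 12.6
ee_pos: [0.5066, -0.228, 0.123]
tool_rot: [0.187, 0.982, -0.0, 0.0]
ft_force: [-4.5, 1.2, 10.0]
opening: 0.294
time_s: 12.98
ee_pos: [0.5068, -0.2281, 0.1227]
tool_rot: [0.187, 0.982, -0.0, 0.001]
ft_force: [-4.0, 2.5, 13.4]
opening: 0.295
```

```bash
python3 -m pendant '0 0 0 0.012 0 0 0;0 0 0 0.012 0 0 0;0 0 0 0.012 0 0 0;0 0 0 0.012 0 0 0'; python3 -m pendant '0 0 0 0 0 0 0;0 0 0 0 0 0 0;0 0 0 0 0 0 0;0 0 0 0 0 0 0'; python3 -m pendant '0 0 0 0 0 0 0;0 0 0 0 0 0 0;0 0 0 0 0 0 0;0 0 0 0 0 0 0'
```

```text
time_s: 13.48
ee_pos: [0.5068, -0.2281, 0.1224]
tool_rot: [0.187, 0.982, -0.0, 0.001]
ft_force: [-4.7, 2.4, 15.5]
opening: 0.291
time_s: 13.98
ee_pos: [0.5068, -0.2281, 0.1224]
tool_rot: [0.187, 0.982, -0.0, 0.001]
ft_force: [-5.8, 2.6, 14.6]
opening: 0.29
time_s: 14.48
ee_pos: [0.5068, -0.2281, 0.1224]
tool_rot: [0.187, 0.982, -0.0, 0.001]
ft_force: [-5.5, 1.4, 15.7]
opening: 0.295
```

About 17 N was held for over 1 s, with travel of about 11.7 mm, which fits home. I'll lift off, go back to the viewing pose and check the lens before hanging the pusher.

```bash
python3 -m pendant '0 0 0 -0.05 0 0 0;0 0 0 -0.2 0 0 0;0 0 0 -0.7 0 0 0;0 0 0 -1.4 0 0 0;0 0 0 -2.2 0 0 0;0 0.1 0.6 -3 0 0 0;0 0.25 1.4 -3.37 0 0 0;0 0.36 2 -3.37 0 0 0;0 0.36 2 -3.37 0 0 0;0 0.36 2 -3.37 0 0 0;0 0.36 2 -3.37 0 0 0'
python3 - <<'E'
from h import *
m=arm.camera_model("wrist");im=arm.camera("wrist")[:,:,::-1].copy();cv2.imwrite("pics/w3.png",im)
np.save("w3.npy",m,allow_pickle=True);s=arm.state();print(s["ee_pos"],s["ft_force"])
cv2.imwrite("pics/side3.png",arm.camera("side")[:,:,::-1])
a=cv2.resize(im[115:230,125:295],None,fx=4.7,fy=4.7,interpolation=cv2.INTER_CUBIC)[:,:400]
b=cv2.resize(cv2.imread("pics/side3.png")[242:322,240:314],None,fx=5.4,fy=5.4,interpolation=cv2.INTER_CUBIC)
h=min(a.shape[0],b.shape[0]);cv2.imwrite("pics/home.png",np.hstack([a[:h],b[:h]]))
print(rel([.5365,.2965,.31],np.radians(158.5)))
E
```

```text
time_s: 15.85
ee_pos: [0.5258, -0.1291, 0.2875]
tool_rot: [0.187, 0.982, -0.0, -0.0]
ft_force: [0.2, 0.2, -1.4]
opening: 0.29
[ 0.5258538  -0.12909989  0.28756952] [-0.53598857  0.05349794 -1.42193803]
(array([ 2.935,  7.992, -0.447]), array([-0.003, -0.008, -0.018]))
```

View pics/home.png

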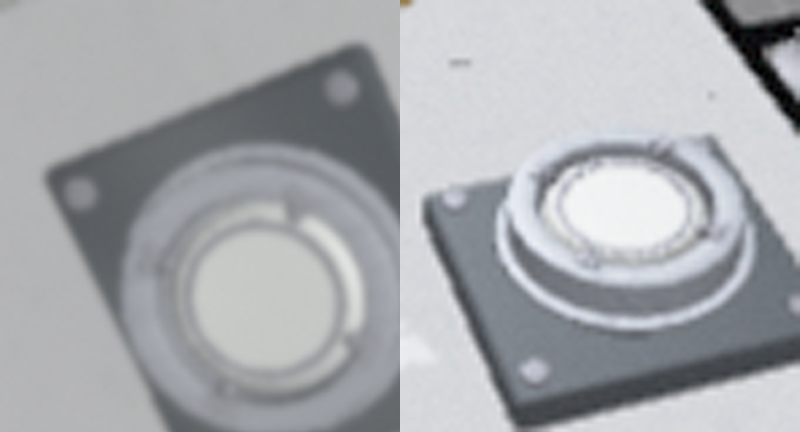

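The lens sits flush inside the recess below the catches, centred and level: disc at (266,298) in the left crop. Now back to the stand.

```bash
python3 -m pendant '0 0.2 0.5 -0.1 0 0 0;0 0.5 1.4 -0.1 0 0 0;0 0.9 2.4 -0.1 0 0 0;0 1.3 3.5 -0.1 0 0 0;0 1.7 4.6 -0.1 0 0 0;0 2.1 5.7 -0.1 0 0 0;0 2.5 6.8 -0.1 0 0 0;0 2.8 7.6 -0.1 0 0 0;0 2.95 8 -0.1 0 0 0;0 2.95 8 -0.1 0 0 0;0 2.95 8 -0.1 0 0 0;0 2.95 8 -0.1 0 0 0;0 2.95 8 -0.1 0 0 0'
python3 - <<'E'
from h import *
print(rel([.537,.2962,.124],np.radians(158.5)))
E
```

```text
time_s: 17.58
ee_pos: [0.5359, 0.2969, 0.2933]
tool_rot: [0.187, 0.982, -0.0, 0.0]
ft_force: [0.5, 0.1, -1.3]
opening: 0.293
(array([-0.025, -0.005,  3.387]), array([ 0.001,  0.003, -0.02 ]))
```

Descend, stopping 5 mm above seating to check force, then ease down.

```bash
python3 -m pendant '0 -0.02 0 0.2 0 0 0;0 -0.02 0 0.7 0 0 0;0 -0.02 0 1.2 0 0 0;0 -0.02 0 1.7 0 0 0;0 -0.02 0 2.2 0 0 0;0 -0.02 0 2.7 0 0 0;0 -0.02 0 3.1 0 0 0;0 -0.02 0 3.3 0 0 0;0 -0.02 0 3.3 0 0 0;0 -0.02 0 3.3 0 0 0'; python3 -m pendant '0 0 0 0.04 0 0 0;0 0 0 0.07 0 0 0;0 0 0 0.09 0 0 0;0 0 0 0.09 0 0 0'
```

```text
time_s: 18.82
ee_pos: [0.5374, 0.2981, 0.1292]
tool_rot: [0.187, 0.982, 0.001, 0.001]
ft_force: [-0.8, -0.2, -1.5]
opening: 0.289
time_s: 19.32
ee_pos: [0.5365, 0.2976, 0.1235]
tool_rot: [0.187, 0.982, -0.0, -0.0]
ft_force: [0.9, -0.7, -1.6]
opening: 0.29
```

```bash
python3 -m pendant '0 0 0 0.015 0 0 0;0 0 0 0.03 0 0 0;0 0 0 0.03 0 0 0'; python3 -m pendant '0 0 0 0.015 0 0 0;0 0 0 0.015 0 0 0;0 0 0 0.015 0 0 0'
```

```text
time_s: 19.7
ee_pos: [0.5366, 0.2977, 0.1222]
tool_rot: [0.187, 0.982, 0.0, 0.0]
ft_force: [-0.7, -0.5, -0.6]
opening: 0.295
time_s: 20.08
ee_pos: [0.5367, 0.2977, 0.1222]
tool_rot: [0.187, 0.982, 0.0, 0.0]
ft_force: [-1.8, -1.7, 5.4]
opening: 0.293
```

The collar is seated on the rim: 5.4 N at the same z as the grasp. Release, wait, rise.

```bash
python3 -m pendant '0.5 0 0 -0.01 0 0 0;0.6 0 0 -0.01 0 0 0;1 0 0 -0.01 0 0 0;1 0 0 -0.01 0 0 0;1 0 0 -0.01 0 0 0;1 0 0 -0.01 0 0 0;1 0 0 -0.4 0 0 0;1 0 0 -1 0 0 0;1 0 0 -1.8 0 0 0;1 0 0 -2.6 0 0 0;1 0 0 -3.5 0 0 0;1 0 0 -3.5 0 0 0;1 0 0 -3.5 0 0 0;1 0 0 -3.5 0 0 0'
python3 - <<'E'
from h import *
w=arm.camera("wrist");a=arm.camera("scene");b=arm.camera("side")
c=lambda im,x,y,f=4:cv2.resize(im[y:y+75,x:x+80,::-1],None,fx=f,fy=f,interpolation=cv2.INTER_CUBIC)
cv2.imwrite("pics/end.png",np.vstack([np.hstack([c(a,165,115),c(b,195,120)]),np.hstack([c(w,215,130),c(a,290,245)])]))
f=lambda n,i,x0,y0,x1,y1:np.abs(cv2.imread(f"pics/{n}0.png")[y0:y1,x0:x1,::-1].astype(int)-i[y0:y1,x0:x1]).mean()
print("bulb/strip change",f("side",b,262,198,286,222),f("side",b,208,210,236,228),arm.state()["time_s"])
E
```

```text
time_s: 21.82
ee_pos: [0.5358, 0.2972, 0.2948]
tool_rot: [0.187, 0.982, -0.001, -0.001]
ft_force: [0.1, -0.4, 0.0]
opening: 1.0
bulb/strip change 1.7447916666666667 1.533068783068783 21.975
```

View pics/end.png

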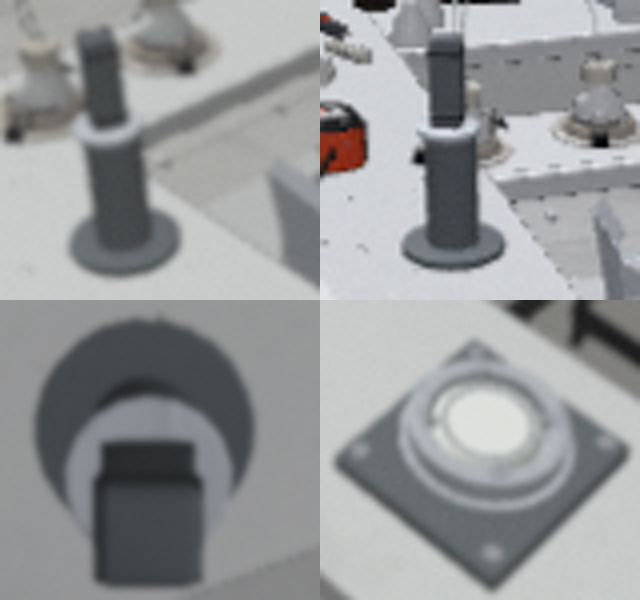

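The pusher hangs upright with its collar on the rim, the same as in the first pictures. The lens is down in the recess, the bulb and strip are unchanged, and the gripper is clear. Handing in.

```bash
python3 -c "
from station import arm
print(arm.finish_job())"
```

```text
the job is handed in; nothing more can be done
None
```

The job is done and handed in at about 22 s of the 61 s allowed; `finish_job()` returns no verdict.

- **Pressing:** I drew the pusher out of its stand, lined it up over the lens and felt first contact at TCP z of about 0.136. I pushed the lens through the catches in steps of about 0.5 mm. The highest reading on the catches was about 10.5 N, and travel to the floor was about 11.7 mm, against about 12 mm expected. I then held about 17 N vertical for over 1 s. The highest force I saw was about 17 N vertical, or about 18 N counting the sideways part. I only read force at the end of each call, so a brief spike in between would not show.
- **Hanging back:** the collar touched the rim at the same TCP height as at the grasp (0.1222 m), so the pusher did not slip noticeably in the grip. I released it and rose clear.
- **Last checks:** pictures show the lens below the catches, and it looks level and centred. The pusher hangs upright as at the start, and the side view shows no change around the bulb and strip.
- **Disagreements:**
  - Before pressing, the scene and side cameras put the foot about 3.5 mm off the lens centre in y. The wrist camera, together with the robot's own position reading, put it about 2 mm off. I shifted 1.5 mm toward the lens centre.
  - About 5 to 6 N of sideways force showed while bedding the lens; I did not find its cause.

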